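# Right the fallen cartridge and hold the shaker lever at its third click

### The job

The shaker tray is about to settle a row of sealant cartridges: gently stand the tipped, blue-capped cartridge upright on its foot in the tray's lane, between its two neighbours and clear of both, and let go of it. Then, with the fingertips, press the red spring lever on the blue control box down past its first two clicks to the third (the yellow mark), not on to its bottom stop, and finish the program while still holding it down there, because it springs back when released. Leave the neighbours and all the other things where they stand.

Things in the scene. Friction and masses are not known exactly. Their poses are not given: they have to be found in the camera images.
- shaker: Fixed shaker tray, grey with an aluminium deck, 130 mm (its x) by 470 mm (its y), origin under its middle on the table, turned by up to 0.25 rad about the vertical. On its deck, 50 mm above the table, one lane runs along its y through its middle: inside 64 mm wide (x -32 to +32 mm) and 430 mm long, edged by lips 5 mm high and 5 mm thick.
- cartridge: The cartridge to stand up, with a blue cap and a blue band near its foot: white cylinder 44 mm across and 95 mm tall, then a 6 mm shoulder and a screw cap 20 mm across and 22 mm tall; 123 mm over all; 160 g (varies by a third). Origin at the middle of its foot's underside, z axis along the cartridge towards the cap. At the start it lies on its side on the lane's floor roughly along the lane, cap towards the tray's -y, foot 85 to 110 mm on the +y side of the tray's middle.
- neighbour_left: Black-capped cartridge standing in the lane about 177 mm to the tray's +y side of its middle; white cylinder 44 mm across and 95 mm tall, then a 6 mm shoulder and a screw cap 20 mm across and 22 mm tall; 123 mm over all; 160 g. Origin at its foot's underside, z up. Must stay as it is.
- neighbour_right: Black-capped cartridge standing in the lane about 177 mm to the tray's -y side of its middle; the same shape as the other. Must stay as it is.
- control: Fixed blue control box 100 mm (its x) by 110 mm (its y), 100 mm high, origin under its middle on the table, turned by up to 0.3 rad. The red lever paddle stands out of its +x face (the face away from the robot), beside three marks: two white, then the yellow one lowest.
- lever_top (a point): Middle of the flat top of the red lever paddle, which measures 36 mm (the box's x) by 44 mm (the box's y) and is 10 mm thick. It lies 75 mm from the box's middle along the box's x, at rest 92 mm above the table, and goes straight down with the lever; its x and y axes are those of the box. The box's top, 100 mm above the table, begins 25 mm from this point.
- lever (a joint): How far the lever is pressed down, in m: 0 at rest, clicks (detents) at 0.012, 0.024 and 0.036, bottom stop at 0.046. A spring always pushes it back up, with 5 N at rest, rising to about 10 N at the third click; leaving each click takes a short extra push, after which the force falls again: about 10 N in all to leave rest, 14 N to get from the first or second click to the next, 20 N to go on past the third. Released, it returns to 0.
- spare: White-capped cartridge standing on the walnut shelf at the back, same shape; leave alone.
- tub: Small jar, 60 mm across and 60 mm high, on the walnut shelf; leave alone.
- shaper: Black silicone shaper, 127 by 34 by 12 mm, lying on the right; leave alone.
- pick: Steel pick with a yellow handle, 145 by 12 by 12 mm, lying on the left; leave alone.
- nozzle: Orange spare nozzle, a cone 28 mm across and 85 mm high, standing on the right; leave alone.
Not all that is in view belongs to the job. Leave any purple look-alike of the neighbour_right alone. Several things have the shape of the control; the one meant has the colours described above.

How it is judged (in metres and radians):
On the way, in this order (a step that is already met when the one before it is completed fails the run):
1. the tipped cartridge stands upright on the lane's floor between its neighbours, released (angle between cartridge's own z axis and vertical below 0.1 rad and height (world z) of cartridge between 0.046 and 0.055 m and y of cartridge in the frame of shaker between -0.11 and 0.11 m and x of cartridge in the frame of shaker between -0.014 and 0.014 m and linear speed of cartridge below 0.03 m/s and contact force between the fingers and cartridge below 0.1 N), for 0.2 s.
2. the fingertips hold the lever at its third click (value of joint lever between 0.032 and 0.04 m and contact force between the fingers and lever above 3 N), for 0.3 s.
At the end, for the whole second after the job is handed in: Cartridge on the lane floor, cap up within 0.1 rad, foot within 110 mm of the tray middle along the lane and 14 mm across, at rest, not touched by the fingers; fingers press the lever with over 3 N and keep it 32 to 40 mm down; neighbours upright within 0.1 rad (all of step 1 and all of step 2 and angle between each of neighbour_left, neighbour_right's own z axis and vertical below 0.1 rad); the arm keeps its last pose, push and grip.
It fails at once if a neighbour is shifted by more than 15 mm or tipped (distance of any of neighbour_left, neighbour_right from where it was at the start of the episode above 0.015 m or angle between any of neighbour_left, neighbour_right's own z axis and vertical above 0.3 rad).
It fails at once if the cartridge is dropped or thrown (contact force between anything else and cartridge below 0.02 N and linear speed of cartridge above 0.5 m/s).
It fails at once if another thing is shifted by more than 20 mm (distance of any of spare, tub, shaper, pick, nozzle from where it was at the start of the episode above 0.02 m).
It also fails if it takes over 51 s, if anything falls off the work surface, if the arm or the gripper's body presses on something with over 40 N, if the wrist force passes 120 N, or if a joint passes its speed limit or range.

### The arm

A 6-joint arm with a two-finger parallel gripper is mounted at the origin on the work surface. World frame = base frame: x ahead of the robot, y to its left, z up, the work surface at z = 0. Lengths are in m, angles in degrees, forces in N, time in s.
With the tool pointing down it reaches from about 0.25 to 0.725 m from the base axis. Payload 9.7 kg.
Tool frame: the origin (TCP) lies at the very end of the fingers, on their centre line; the grasp point (between the pads) lies 19 mm behind it; z points along the fingers, y is the direction in which the jaws open and shut (so a half turn about z gives the same grasp; the last joint's range is limited). The gripper opens to 85 mm and grips with 20 to 120 N. Pads are 22 mm wide; open, the fingers measure 114 mm over their backs; the gripper's body (76 mm by 85 mm) begins 54 mm behind the grasp point. The pads swing forward as they close: fully open they stand 13 mm farther back than shut.
Start: joints at [0, 4.979, 10.078, 95.1, 0, 90], TCP at [0.55, -0, 0.231] pointing down, gripper open.
Joint ranges: [-179.16, 179.16], [-48.56, 103.87], [-65.8, 70.77], [-126.05, 130.52], [-82.76, 87.17], [-180, 180]. Speed limits (degrees/s): [127.2, 127.2, 147.25, 180, 180, 180].

### API

Orientations are given as [roll, pitch, yaw] about the fixed x, y, z axes, in that order (R = Rz(yaw) Ry(pitch) Rx(roll)).
In Python, from workcell import bot gives the robot as it stands.
- The arm moves only by the shell command python3 -m pendant 'ROWS' [FORCE]. ROWS is JSON, a list that holds one entry, the list of rows, each a list of 7 numbers: the shift along the tool's x, y, z in cm, then the turn, a rotation vector about the tool's x, y, z in rad, then the opening in per cent of the stroke, from 0 (shut) to 100 (fully open). In form: [[[dx, dy, dz, ax, ay, az, gripper], ...]]. A call has 1 to 5 rows; each row shifts and turns the pose as measured when the row begins, along the tool's axes as they then stand; what a row does not reach is not made up. A row lasts 1/12 s, in which the tool goes at most 41.7 mm and 7.16 degrees, less where a joint would pass 70% of its speed; a pose out of reach is approached as far as the arm can. A call with a gripper value outside its range is refused whole. The fingers move at their own pace and stop on an object; FORCE is the grip in N (left out, the last holds). Time passes only in rows, so rows that do not move let the fingers close. It gives the time, the measured TCP pose, the force and the opening at its end, in the units of the state.
- bot.get_obs(): the state, without advancing time (a new reading comes with each control period).
- bot.camera(name): name is "scene" or "side" or "wrist"; returns the picture (400x640x3 uint8, red, green, blue); there is no depth.
- bot.get_calibration(name): a dict with "intrinsics" (3x3 intrinsics, pixels), "D" ([k1, k2, p1, p2, k3] as OpenCV has them; the pictures are not rectified), "pose" (4x4, takes a point from camera to world coordinates); the wrist camera has in their place "T_tool_cam" (4x4, takes a point from camera to tool coordinates, whose origin is the TCP and whose axes are the flange's). Camera axes: x right, y down, z forward; pixel columns grow to the right and rows downward; lengths in m; the calibration is good to about 2 mm. A picture is of the moment at which its call begins: read the wrist's pose just before it. get_calibration takes no time and is no camera call.
- bot.job_done(): hands the job in, once; it reports no verdict.
Trained networks look in the newest picture that a camera, given by its name, has taken for a name from the list of things; names that differ only in an ending like _2 or _b are one class to them, and where a whole thing is asked for, a point or a joint stands for the part that bears it (a point fixed in the world has none). Each returns a list of dicts, best first, with "confidence" (0 to 1); they miss things now and then, are a little off and sometimes report something else, mostly with a low value. They report only what shows in the picture. A call takes as long as a camera call. They do not tell look-alikes from the thing itself.
- bot.masks_of(camera, thing): "pixels" (400x640 bool, what is visible of it) and "extent" ([left, top, right, bottom] in pixels, round what is visible of it).
- bot.mark_of(camera, thing): "uv" ([column, row] in pixels: a listed point, or the origin of a listed thing).
The state is a dict: "time": time; "q": joint angles; "qd": joint speeds; "joint_efforts": joint torques, N m; "ee_pos": TCP position; "tcp_rot": TCP orientation; "wrist_force": force on the tool from outside, world axes, zero at the start; "torque": the same for the moment, N m; "opening": finger opening in m.
Only numpy, scipy, OpenCV 4.12 (cv2) and the standard library are available. Lean on these libraries where they do the work, as an engineer would, in place of code of your own. Each camera call takes 0.05 s, during which the arm holds its last target. There are 200 camera calls.

## Working session

There is one attempt and no reset: what is moved stays moved. The work goes in short steps, Python scripts to look and compute and a shell command to move; the robot and the scene stay as the last step left them, time stands still between calls to the robot, and variables do not carry over. Pictures are saved under pics/ and viewed, about 8 in all and at most 12, crops included, and the job is handed in when it is done.

```bash
mkdir -p pics; ls; python3 - <<'E'
from workcell import bot
import cv2,numpy as np
o=bot.get_obs(); print(o)
for c in ['scene','side']:
    im=bot.camera(c); cv2.imwrite(f'pics/{c}0.png',im[:,:,::-1])
    k=bot.get_calibration(c); print(c,np.round(k['intrinsics'],1).tolist(),np.round(k['D'],3),np.round(k['pose'],3).tolist())
    for t in ['shaker','cartridge','neighbour_left','neighbour_right','control','lever_top']:
        print(t,[(np.round(m['uv']).tolist(),round(m['confidence'],2)) for m in bot.mark_of(c,t)])
print(bot.get_calibration('wrist'))
E
```

```text
pics
{'time': 0.0, 'q': array([-5.10242887e-04,  5.01267077e+00,  1.00338186e+01,  9.50976594e+01,
       -2.91394020e-04,  8.99992485e+01]), 'qd': array([ 0.00310614,  0.06820176,  0.00027794, -0.06134075, -0.0674392 ,
       -0.02562826]), 'joint_efforts': array([ 7.68234549e-04, -5.20392072e+01,  4.64802504e+01,  1.63646933e-02,
        2.23589603e-05, -6.77332673e-05]), 'ee_pos': array([ 5.49782888e-01, -6.34549537e-06,  2.30562289e-01]), 'tcp_rot': array([-1.79923488e+02,  2.90390288e-04,  9.00002416e+01]), 'wrist_force': array([ 0.93715861, -0.60747376, -0.16315898]), 'torque': array([-0.03028272, -0.01434772, -0.02850495]), 'opening': 0.08563179169854186}
scene [[426.2, 0.0, 316.0], [0.0, 426.2, 193.1], [0.0, 0.0, 1.0]] [-0.089  0.     0.     0.     0.   ] [[0.804, 0.338, -0.489, 1.134], [0.595, -0.458, 0.661, -0.824], [-0.0, -0.822, -0.57, 0.797], [0.0, 0.0, 0.0, 1.0]]
shaker [([331.0, 202.0], 0.87), ([416.0, 162.0], 0.45)]
cartridge [([353.0, 170.0], 0.72), ([414.0, 203.0], 0.6), ([414.0, 162.0], 0.32)]
neighbour_left [([374.0, 167.0], 0.69)]
neighbour_right [([255.0, 209.0]
[... 723 characters left out ...]
0, 239.0], 0.17)]
lever_top [([400.0, 141.0], 0.68), ([332.0, 121.0], 0.55), ([356.0, 161.0], 0.53)]
{'intrinsics': array([[340.01880792,   0.        , 314.87632713],
       [  0.        , 340.01880792, 198.54869851],
       [  0.        ,   0.        ,   1.        ]]), 'D': array([0.00302216, 0.        , 0.        , 0.        , 0.        ]), 'T_tool_cam': array([[ 9.29013036e-05, -9.57428365e-01, -2.88670949e-01,
         7.34903935e-02],
       [ 9.99999790e-01,  2.73878050e-04, -5.86540942e-04,
        -1.15210119e-03],
       [ 6.40631572e-04, -2.88670834e-01,  9.57428190e-01,
        -1.42911947e-01],
       [ 0.00000000e+00,  0.00000000e+00,  0.00000000e+00,
         1.00000000e+00]])}
```

View pics/scene0.png

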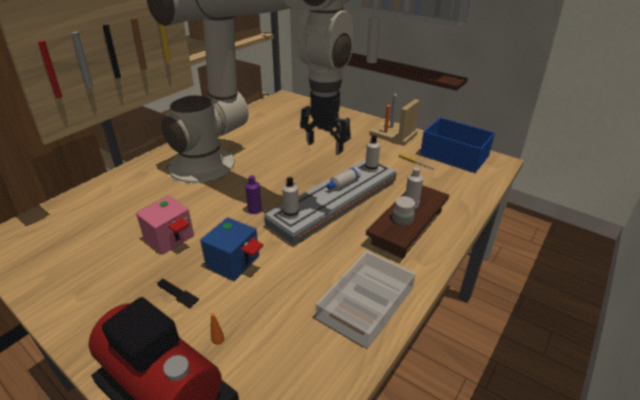

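View pics/side0.png

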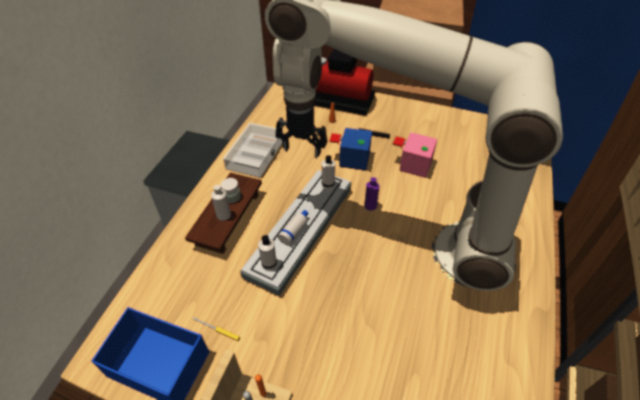

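The tipped, blue-capped cartridge is at scene (343,180) and side (293,227). The other candidates for it are:
- the standing black-capped cartridges at scene (290,197) and (373,153)
- the white-capped spare at scene (414,185)
- the purple look-alike at scene (253,195)

The blue control box with the red lever is at scene (232,250) and side (355,148). The pink one at scene (165,223) is the decoy.

```bash
cat > h.py <<'E'
from workcell import bot
import cv2,numpy as np
from scipy.spatial.transform import Rotation as R
def toolT():
    o=bot.get_obs(); T=np.eye(4); T[:3,:3]=R.from_euler('xyz',o['tcp_rot'],degrees=True).as_matrix(); T[:3,3]=o['ee_pos']; return T
def cam(c,T=None):
    k=bot.get_calibration(c)
    P=k['pose'] if 'pose' in k else (toolT() if T is None else T)@k['T_tool_cam']
    return np.array(k['intrinsics']),np.array(k['D']),np.array(P)
def ray(c,uv,T=None):
    K,D,P=cam(c,T); n=cv2.undistortPoints(np.array([[uv]],float),K,D)[0,0]
    d=P[:3,:3]@[n[0],n[1],1]; return P[:3,3],d/np.linalg.norm(d)
def plane(c,uv,z,T=None):
    p,d=ray(c,uv,T); return p+d*(z-p[2])/d[2]
def tri(rs):
    A=sum(np.eye(3)-np.outer(d,d) for p,d in rs); b=sum((np.eye(3)-np.outer(d,d))@p for p,d in rs)
    x=np.linalg.solve(A,b); return x,[round(1000*np.linalg.norm(np.cross(x-p,d)),1) for p,d in rs]
def proj(c,X,T=None):
    K,D,P=cam(c,T); q=np.linalg.inv(P); X=np.atleast_2d(X).astype(float)
    return cv2.projectPoints(X,cv2.Rodrigues(q[:3,:3])[0],q[:3,3],K,D)[0][:,0]
E
python3 - <<'E'
from h import *
M={}
for c in ['scene','side']:
    bot.camera(c)
    M[c]={t:[m['uv'] for m in bot.mark_of(c,t)] for t in ['shaker','cartridge','neighbour_left','neighbour_right','control','lever_top']}
for t in M['scene']:
    for a in M['scene'][t]:
        for b in M['side'][t]:
            x,e=tri([ray('scene',a),ray('side',b)])
            if max(e)<12: print(t,np.round(a),np.round(b),x.round(3),e)
# colour: red lever & blue parts
for c in ['scene','side']:
    im=bot.camera(c); h=cv2.cvtColor(im,cv2.COLOR_RGB2HSV)
    red=((h[...,0]<6)|(h[...,0]>174))&(h[...,1]>170)&(h[...,2]>90)
    n,l,s,ce=cv2.connectedComponentsWithStats(red.astype(np.uint8))
    print(c,[(s[i].tolist(),ce[i].round(1).tolist()) for i in range(1,n) if s[i,4]>25])
sc=bot.camera('side'); cv2.imwrite('pics/crop1.png',np.vstack([cv2.resize(sc[120:300,220:420],None,fx=3,fy=3,interpolation=2)])[:,:,::-1])
E
```

```text
shaker [333. 204.] [295. 231.] [ 0.537  0.088 -0.002] [np.float64(9.1), np.float64(9.1)]
cartridge [354. 173.] [283. 241.] [0.54  0.188 0.067] [np.float64(2.3), np.float64(2.3)]
neighbour_left [373. 169.] [270. 264.] [0.556 0.27  0.049] [np.float64(4.2), np.float64(4.2)]
neighbour_right [293. 214.] [328. 182.] [ 0.503 -0.09   0.056] [np.float64(4.2), np.float64(4.2)]
neighbour_right [253. 211.] [372. 202.] [ 0.35  -0.099  0.004] [np.float64(4.2), np.float64(4.2)]
control [233. 260.] [355. 160.] [ 0.459 -0.288 -0.   ] [np.float64(0.7), np.float64(0.7)]
control [171. 236.] [415. 166.] [ 0.243 -0.326  0.001] [np.float64(0.2), np.float64(0.2)]
lever_top [178. 220.] [400. 140.] [ 0.312 -0.334  0.098] [np.float64(0.2), np.float64(0.2)]
lever_top [257. 248.] [335. 136.] [ 0.542 -0.281  0.089] [np.float64(7.9), np.float64(7.9)]
scene [([169, 218, 19, 14, 150], [177.9, 224.5]), ([242, 238, 20, 16, 179], [252.1, 246.5]), ([90, 304, 121, 96, 2529], [150.7, 366.3])]
side [([321, 62, 51, 28, 739], [346.9, 77.6]), ([330, 134, 10, 8, 67], [334.8, 137.7]), ([394, 137, 11, 9, 70], [398.7, 141.0])]
```

View pics/crop1.png

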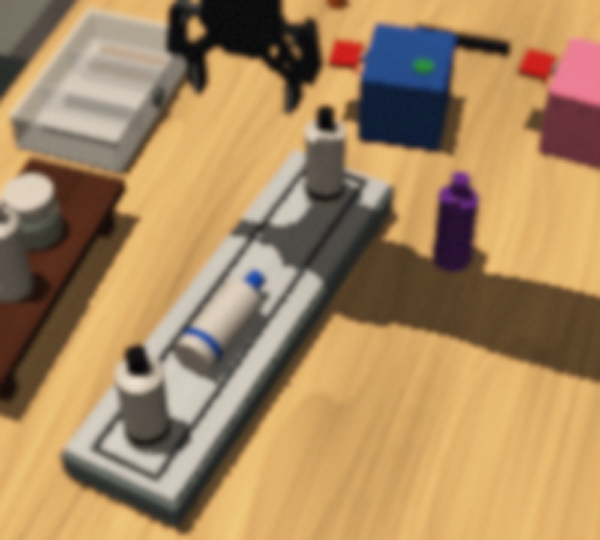

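The crop confirms the choice: the cartridge with the blue cap and blue band lies between the two black-capped ones, and the blue box carries the red lever on its far side. I'll move above the cartridge and turn the hand half round, so the camera sits on the cap side.

```bash
python3 -m pendant '[[[4,-0.7,0,0,0,-0.124,100],[3.8,1,0,0,0,-0.124,100],[3.2,1.5,0,0,0,-0.124,100],[0,0,0,0,0,-0.124,100],[0,0,0,0,0,-0.124,100]]]'
for i in 1; do :; done
python3 -m pendant '[[[0,0,0,0,0,-0.124,100],[0,0,0,0,0,-0.124,100],[0,0,0,0,0,-0.124,100],[0,0,0,0,0,-0.124,100],[0,0,0,0,0,-0.124,100]]]'
python3 -m pendant '[[[0,0,0,0,0,-0.124,100],[0,0,0,0,0,-0.124,100],[0,0,0,0,0,-0.124,100],[0,0,0,0,0,-0.124,100],[0,0,0,0,0,-0.124,100]]]'
python3 -m pendant '[[[0,0,0,0,0,-0.124,100],[0,0,0,0,0,-0.124,100],[0,0,0,0,0,-0.124,100],[0,0,0,0,0,-0.124,100],[0,0,0,0,0,-0.124,100]]]'
python3 -m pendant '[[[0,0,0,0,0,-0.124,100],[0,0,0,0,0,-0.124,100],[0,0,0,0,0,-0.124,100],[0,0,0,0,0,-0.124,100],[0,0,0,0,0,-0.02,100]]]'
python3 - <<'E'
from h import *
print(bot.get_obs()['q'].round(1))
T=toolT(); im=bot.camera('wrist'); cv2.imwrite('pics/w1.png',im[:,:,::-1])
for t,z in [('shaker',0),('cartridge',.072),('neighbour_left',.05),('neighbour_right',.05)]:
    for m in bot.mark_of('wrist',t): print(t,np.round(m['uv']),round(m['confidence'],2),plane('wrist',m['uv'],z,T).round(3))
E
```

```text
time: 1.97
ee_pos: [0.5553, 0.1166, 0.2311]
tcp_rot: [180.0, 0.0, 125.8]
wrist_force: [-0.1, -0.4, 0.4]
opening: 0.0855
time: 2.38
ee_pos: [0.5552, 0.1189, 0.2305]
tcp_rot: [-180.0, 0.0, 161.5]
wrist_force: [-0.3, -0.6, -0.4]
opening: 0.0852
time: 2.8
ee_pos: [0.5552, 0.1191, 0.2304]
tcp_rot: [-180.0, -0.0, -162.7]
wrist_force: [-0.2, 0.2, 0.3]
opening: 0.0858
time: 3.22
ee_pos: [0.5552, 0.1191, 0.2303]
tcp_rot: [180.0, -0.0, -126.9]
wrist_force: [0.0, 0.2, 0.1]
opening: 0.0857
time: 3.63
ee_pos: [0.5552, 0.1191, 0.2302]
tcp_rot: [180.0, -0.0, -96.7]
wrist_force: [-0.1, -0.5, -0.4]
opening: 0.0852
[ 12.1   7.5  12.7  95.2  -0.  -71.2]
shaker [335. 137.] 0.75 [0.529 0.091 0.   ]
cartridge [337. 251.] 0.59 [0.541 0.191 0.072]
neighbour_left [332. 306.] 0.82 [0.552 0.267 0.05 ]
```

View pics/w1.png

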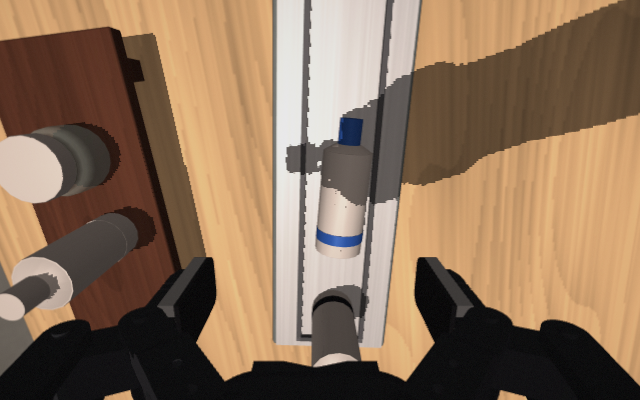

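The wrist view shows the cartridge in the lane, with its cap end at (351,118) and its foot at (339,257). The lane lips are the dashed lines from (308,0) to (303,330) and from (390,0) to (360,330). I'll compute the axes from these.

```bash
python3 - <<'E'
from h import *
T=toolT()
for n,uv,z in [('capend',(351,118),.078),('capmid',(350,131),.08),('body1L',(322,160),.072),('body1R',(371,160),.072),('body2L',(317,240),.072),('body2R',(362,240),.072),('foot',(339,257),.065),
  ('lipL0',(308,2),.055),('lipL1',(303,330),.055),('lipR0',(390,2),.055),('lipR1',(361,330),.055),('trL0',(274,2),.05),('trL1',(274,340),.05),('trR0',(419,2),.05),('trR1',(383,345),.05)]:
    print(n,plane('wrist',uv,z,T).round(4))
E
```

```text
capend [0.5165 0.0675 0.078 ]
capmid [0.5185 0.078  0.08  ]
body1L [0.5451 0.1012 0.072 ]
body1R [0.5016 0.1067 0.072 ]
body2L [0.5591 0.1776 0.072 ]
body2R [0.5163 0.183  0.072 ]
foot [0.5399 0.2016 0.065 ]
lipL0 [ 0.5408 -0.0289  0.055 ]
lipL1 [0.5886 0.29   0.055 ]
lipR0 [ 0.4731 -0.0204  0.055 ]
lipR1 [0.525  0.2981 0.055 ]
trL0 [ 0.5692 -0.0337  0.05  ]
trL1 [0.6237 0.3029 0.05  ]
trR0 [ 0.4477 -0.0183  0.05  ]
trR1 [0.5016 0.3253 0.05  ]
```

```bash
python3 -m pendant '[[[-0.75,1.35,3,0,0,0.033,100],[-0.75,1.35,3,0,0,0.033,100],[0,0,2,0,0,0,100],[0,0,0,0,-0.122,0,100],[0,0,0,0,-0.122,0,100]]]'
python3 -m pendant '[[[0,0,0,0,-0.122,0,100],[0,0,0,0,-0.122,0,100],[0,0,0,0,-0.122,0,100],[0,0,0,0,0,0,100]]]' 20
cat > go.py <<'E'
from h import *
import sys
tgt=np.array(eval(sys.argv[1])); T=toolT(); print('q',bot.get_obs()['q'].round(1)); print('axes',T[:3,:3].T.round(3).tolist()); print('delta tool cm',(T[:3,:3].T@(tgt-T[:3,3])*100).round(2))
E
python3 go.py '(0.530,0.137,0.060)'
```

```text
time: 4.3
ee_pos: [0.5312, 0.1421, 0.1477]
tcp_rot: [-179.8, 14.3, -101.2]
wrist_force: [0.0, 0.3, 0.2]
opening: 0.0857
time: 4.63
ee_pos: [0.5303, 0.1416, 0.148]
tcp_rot: [-179.7, 36.1, -101.3]
wrist_force: [-0.6, -0.4, -1.0]
opening: 0.0852
q [ -2.6  -5.1 -15.3  73.1  35.6 -79.1]
axes [[-0.158, -0.792, -0.59], [-0.98, 0.199, -0.004], [0.121, 0.577, -0.807]]
delta tool cm [ 5.56 -0.03  6.84]
```

```bash
python3 -m pendant '[[[1.8,0,2.2,0,0,0,100],[1.8,0,2.2,0,0,0,100],[1.3,0,1.6,0,0,0,100],[0.6,0,0.8,0,0,0,100],[0,0,0,0,0,0,100]]]'
python3 go.py '(0.530,0.137,0.060)'
python3 - <<'E'
from h import *
T=toolT(); im=bot.camera('wrist'); s=bot.camera('side')[130:300,220:400]
s=cv2.resize(s,(424,400)); cv2.imwrite('pics/w2.png',cv2.resize(np.hstack([im[:,100:540],s]),(800,371))[:,:,::-1])
E
```

```text
time: 5.05
ee_pos: [0.5316, 0.1347, 0.0595]
tcp_rot: [-179.6, 35.5, -101.7]
wrist_force: [-1.0, 0.2, -0.4]
opening: 0.0858
q [ -3.1  -2.6 -22.8  63.3  35.  -79.2]
axes [[-0.165, -0.797, -0.581], [-0.978, 0.207, -0.006], [0.125, 0.567, -0.814]]
delta tool cm [-0.18  0.2   0.07]
```

View pics/w2.png

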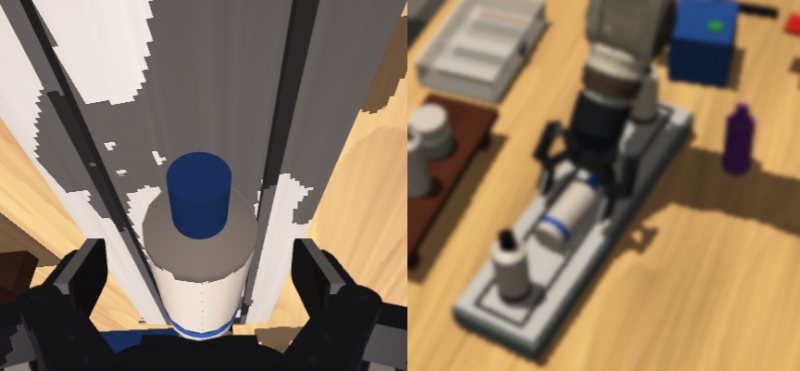

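The cartridge (centre x≈200) lies midway between the pads (105 and 297), with the cap on the camera side. I'll close the gripper.

```bash
python3 -m pendant '[[[0,0,0,0,0,0,60],[0,0,0,0,0,0,45],[0,0,0,0,0,0,40],[0,0,0,0,0,0,35],[0,0,0,0,0,0,30]]]' 25
python3 -m pendant '[[[0,0,0,0,0,0,30],[0,0,0,0,0,0,30],[0,0,0,0,0,0,30]]]'
python3 go.py '(0.530,0.137,0.200)'
```

```text
time: 5.57
ee_pos: [0.5355, 0.1357, 0.0678]
tcp_rot: [-178.9, 35.6, -101.2]
wrist_force: [0.8, 0.1, -1.0]
opening: 0.0428
time: 5.82
ee_pos: [0.5357, 0.1355, 0.0683]
tcp_rot: [-178.8, 35.5, -101.2]
wrist_force: [0.2, 0.2, -1.0]
opening: 0.0432
q [ -3.   -2.9 -22.1  63.6  34.9 -79.1]
axes [[-0.158, -0.798, -0.581], [-0.979, 0.205, -0.017], [0.133, 0.566, -0.814]]
delta tool cm [ -7.69   0.37 -10.71]
```

```bash
python3 -m pendant '[[[-0.7,0,-1,0,0,0,30],[-1.2,0,-1.7,0,0,0,30],[-1.5,0,-2.1,0,0,0,30],[-1.5,0,-2.1,0,0,0,30],[-0.9,0,-1.3,0,0,0,30]]]'
python3 - <<'E'
from h import *
T=toolT(); im=bot.camera('wrist'); s=bot.camera('side')[130:300,220:400]
s=cv2.resize(s,(424,400)); cv2.imwrite('pics/w3.png',cv2.resize(np.hstack([im[:,100:540],s]),(800,371))[:,:,::-1])
E
```

```text
time: 6.23
ee_pos: [0.5308, 0.1353, 0.1701]
tcp_rot: [-179.5, 35.4, -101.6]
wrist_force: [1.2, -0.1, -0.1]
opening: 0.0427
```

View pics/w3.png

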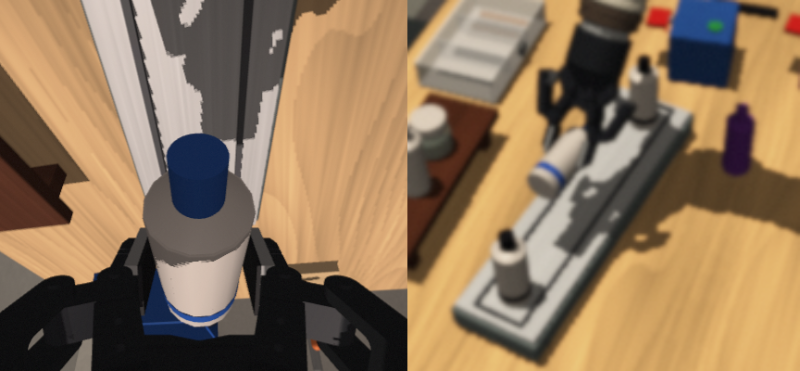

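The cartridge is lifted, with the cap end at about (198,152) and the foot band at (195,320) in the crop. I'll check whether it turned in the pads by comparing against predicted pixels.

```bash
cat > fit.py <<'E'
from h import *
from scipy.optimize import least_squares
# tool-frame: foot f, axis a; tools at grasp
Tg=np.eye(4);Tg[:3,:3]=R.from_euler('xyz',[-178.8,35.5,-101.2],degrees=True).as_matrix();Tg[:3,3]=[.5357,.1355,.0683]
u=np.array([-.178,-.984,0]); foot=np.array([.539,.188,.072])
f=Tg[:3,:3].T@(foot-Tg[:3,3]); a=Tg[:3,:3].T@u
print('foot tool',f.round(4),'axis ang from x (deg)',np.degrees(np.arctan2(a[2],a[0])).round(1))
I=np.eye(4)
def pts(f,a):
    n=np.cross(a,[0,1,0]); n=n/np.linalg.norm(n)   # perpendicular, toward -z tool?
    n=n if n[2]<0 else -n
    return np.array([f+a*.123, f+a*.101-0*n, f+a*0+n*.022, f+a*.095+n*.022])
print('capend, capbase, foot near edge, shoulder near edge', proj('wrist',pts(f,a),I).round(0).tolist())
im=bot.camera('wrist'); cv2.imwrite('pics/w3c.png',im[120:380,200:430,::-1].repeat(2,0).repeat(2,1))
for m in bot.masks_of('wrist','cartridge')[:2]: print(m['confidence'],m['extent'])
E
python3 fit.py
```

```text
foot tool [-0.0446  0.0075  0.0271] axis ang from x (deg) -35.5
capend, capbase, foot near edge, shoulder near edge [[325.0, 160.0], [325.0, 205.0], [327.0, 350.0], [326.0, 272.0]]
0.81 [255.1, 143.7, 374.2, 354.7]
```

View pics/w3c.png

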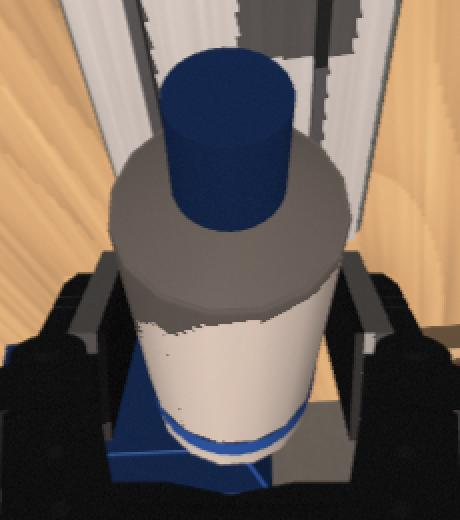

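```bash
cat >> fit.py <<'E'
def res(p,obs=(170,351.5,276)):
    a=np.array([np.cos(p[2]),0,np.sin(p[2])]); r=proj('wrist',pts(np.array([p[0],0,p[1]]),a),I)[[0,2,3],1]
    return r-np.array(obs)
s=least_squares(res,[f[0],f[2],np.radians(-35)],x_scale=[.01,.01,.1]); print(s.x[:2].round(4),np.degrees(s.x[2]).round(1),s.fun.round(1))
T=toolT(); a=T[:3,:3]@[np.cos(s.x[2]),0,np.sin(s.x[2])]; print('axis world',a.round(3),'foot',(T@[s.x[0],0,s.x[1],1]).round(3))
E
python3 fit.py
```

```text
foot tool [-0.0446  0.0075  0.0271] axis ang from x (deg) -35.5
capend, capbase, foot near edge, shoulder near edge [[325.0, 160.0], [325.0, 205.0], [327.0, 350.0], [326.0, 272.0]]
0.85 [252.4, 145.1, 374.5, 352.6]
[-0.0489  0.0306] -35.1 [0. 0. 0.]
axis world [-0.206 -0.979 -0.005] foot [0.542 0.192 0.169 1.   ]
```

```bash
python3 -m pendant '[[[0,0,0,0,0.06,0,30],[0,0,0,0,0.12,0,30],[0,0,0,0,0.12,0,30],[0,0,0,0,0.12,0,30],[1.5,0,-0.2,0,0.12,0,30]]]'
python3 -m pendant '[[[2.5,0,0,0,0.12,0,30],[2.5,0,0.2,0,0.12,0,30],[1.5,0,0.3,0,0.12,0,30],[0.5,0,0.2,0,0.12,0,30],[0,0,0,0,0.12,0,30]]]'
python3 -m pendant '[[[0,0,0,0,0.12,0,30],[0,0,0,0,0.12,0,30],[0,0,0,0,0.12,0,30],[0,0,0,0,0,0,30]]]'
python3 go.py '(0.515,0.046,0.120)'
python3 - <<'E'
from h import *
T=toolT(); a=T[:3,:3]@[np.cos(np.radians(-35.1)),0,np.sin(np.radians(-35.1))]; print('axis',a.round(3),'foot',(T@[-.0489,0,.0306,1]).round(4))
E
```

```text
time: 6.95
ee_pos: [0.5239, 0.1166, 0.1574]
tcp_rot: [179.7, 3.4, -102.3]
wrist_force: [-0.2, -0.8, -2.3]
opening: 0.0432
time: 7.37
ee_pos: [0.5081, 0.0438, 0.1551]
tcp_rot: [179.8, -32.5, -102.0]
wrist_force: [0.1, -1.2, -2.1]
opening: 0.0428
time: 7.7
ee_pos: [0.5077, 0.0456, 0.1476]
tcp_rot: [179.1, -54.7, -101.0]
wrist_force: [-0.4, 0.8, -3.9]
opening: 0.0431
q [ 26.1  29.3  13.6 115.5 -39.9 -36.9]
axes [[-0.11, -0.567, 0.816], [-0.979, 0.203, 0.009], [-0.171, -0.798, -0.578]]
delta tool cm [-2.36 -0.73  1.44]
axis [ 0.009 -0.005  1.   ] foot [0.5078 0.0489 0.09   1.    ]
```

```bash
python3 -m pendant '[[[-1.3,-0.5,0.8,0,0,0,30],[-1.2,-0.6,0.8,0,0,0,30],[0,0,0,0,0,0,30]]]'
python3 - <<'E'
from h import *
T=toolT(); a=T[:3,:3]@[np.cos(np.radians(-35.1)),0,np.sin(np.radians(-35.1))]; F=(T@[-.0489,0,.0306,1])[:3]; print('axis',a.round(3),'foot',F.round(4))
out=[]
for c,(x,y) in [('scene',(270,130)),('side',(230,140))]:
    s=bot.camera(c)[y:y+130,x:x+130]
    print(c,'pred foot,captop',proj(c,[F,F+.123*a]).round(0).tolist(),[(np.round(m['uv']).tolist(),round(m['confidence'],2)) for m in bot.mark_of(c,'cartridge')])
    out.append(cv2.resize(s,(400,400),interpolation=cv2.INTER_CUBIC))
cv2.imwrite('pics/p1.png',np.hstack(out)[:,:,::-1])
E
```

```text
time: 7.95
ee_pos: [0.518, 0.0459, 0.1117]
tcp_rot: [178.3, -54.6, -100.2]
wrist_force: [0.0, -0.8, -1.9]
opening: 0.0428
axis [ 0.016 -0.008  1.   ] foot [0.5177 0.0494 0.0542]
scene pred foot,captop [[324.0, 194.0], [325.0, 159.0]] [([325.0, 190.0], 0.75)]
side pred foot,captop [[308.0, 211.0], [306.0, 183.0]] [([309.0, 211.0], 0.47)]
```

View pics/p1.png

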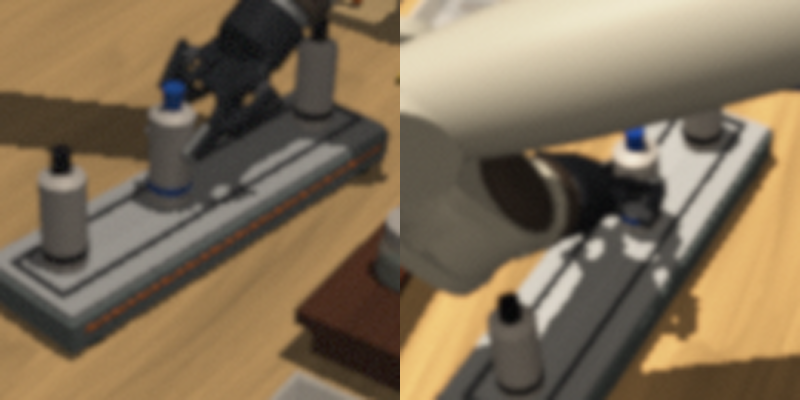

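The cartridge is upright and in the lane: cap at scene crop (173,92), foot at (172,197), clear of both neighbours. The marks match my model. I'll lower it gently.

```bash
python3 -m pendant '[[[-0.25,0,0.17,0,0,0,30],[-0.16,0,0.12,0,0,0,30],[0,0,0,0,0,0,30]]]'
python3 -m pendant '[[[-0.16,0,0.12,0,0,0,30],[0,0,0,0,0,0,30]]]'
```

```text
time: 8.4
ee_pos: [0.5187, 0.0456, 0.1148]
tcp_rot: [179.3, -54.2, -101.1]
wrist_force: [0.4, -0.5, -2.0]
opening: 0.0429
time: 8.57
ee_pos: [0.5188, 0.0455, 0.1137]
tcp_rot: [179.4, -54.1, -101.3]
wrist_force: [-0.7, -0.6, -1.7]
opening: 0.0428
```

```bash
python3 -m pendant '[[[-0.25,0,0.17,0,0,0,30],[0,0,0,0,0,0,30]]]'
python3 -m pendant '[[[-0.25,0,0.17,0,0,0,30],[0,0,0,0,0,0,30]]]'
python3 -m pendant '[[[-0.16,0,0.12,0,0,0,30],[0,0,0,0,0,0,30]]]'
```

```text
time: 8.73
ee_pos: [0.5189, 0.0457, 0.1107]
tcp_rot: [179.5, -54.1, -101.3]
wrist_force: [0.3, -0.6, -1.2]
opening: 0.043
time: 8.9
ee_pos: [0.5189, 0.0458, 0.1073]
tcp_rot: [179.5, -54.1, -101.3]
wrist_force: [0.3, 0.5, -1.0]
opening: 0.0428
time: 9.07
ee_pos: [0.5188, 0.0458, 0.1048]
tcp_rot: [179.4, -54.1, -101.3]
wrist_force: [0.4, 0.2, -1.5]
opening: 0.0427
```

```bash
python3 -m pendant '[[[-0.12,0,0.09,0,0,0,30],[0,0,0,0,0,0,30]]]'
python3 -m pendant '[[[-0.12,0,0.09,0,0,0,30],[0,0,0,0,0,0,30]]]'
python3 - <<'E'
from h import *
T=toolT(); bot.camera('scene');bot.camera('side');
A=[m for m in bot.mark_of('scene','cartridge')];B=[m for m in bot.mark_of('side','cartridge')]
for a in A[:2]:
  for b in B[:2]: print(tri([ray('scene',a['uv']),ray('side',b['uv'])]))
E
```

```text
time: 9.23
ee_pos: [0.5188, 0.0457, 0.1037]
tcp_rot: [179.4, -54.2, -101.2]
wrist_force: [-0.0, -0.4, -1.0]
opening: 0.043
time: 9.4
ee_pos: [0.5188, 0.0456, 0.104]
tcp_rot: [179.5, -54.2, -101.2]
wrist_force: [0.2, 0.2, -0.9]
opening: 0.0435
(array([0.63712224, 0.06626755, 0.0133506 ]), [np.float64(121.0), np.float64(121.0)])
(array([0.51238779, 0.05283172, 0.05328208]), [np.float64(0.1), np.float64(0.1)])
```

```bash
python3 -m pendant '[[[-0.25,0,0.17,0,0,0,30],[0,0,0,0,0,0,30]]]'; python3 -m pendant '[[[-0.16,0,0.12,0,0,0,30]]]'
```

```text
time: 9.77
ee_pos: [0.5186, 0.0455, 0.104]
tcp_rot: [179.5, -54.3, -101.1]
wrist_force: [-0.2, -0.1, -1.6]
opening: 0.043
time: 9.85
ee_pos: [0.5187, 0.0454, 0.1032]
tcp_rot: [179.5, -54.4, -101.1]
wrist_force: [-3.9, 4.5, 23.7]
opening: 0.043
```

```bash
python3 -m pendant '[[[0,0,0,0,0,0,30]]]'; python3 -m pendant '[[[0,0,0,0,0,0,56],[0,0,0,0,0,0,64],[0,0,0,0,0,0,75],[0,0,0,0,0,0,90],[0,0,0,0,0,0,90]]]'
python3 - <<'E'
from h import *
T=toolT(); im=bot.camera('wrist'); s=bot.camera('scene')[130:260,270:400]; bot.camera('side')
for a in bot.mark_of('scene','cartridge')[:2]:
  for b in bot.mark_of('side','cartridge')[:2]: print(tri([ray('scene',a['uv']),ray('side',b['uv'])]))
cv2.imwrite('pics/p2.png',np.hstack([im[:,100:500],cv2.resize(s,(400,400))])[:,:,::-1])
E
```

```text
time: 9.93
ee_pos: [0.5188, 0.0454, 0.1034]
tcp_rot: [179.5, -54.4, -101.1]
wrist_force: [-1.1, -0.3, -1.5]
opening: 0.0429
time: 10.35
ee_pos: [0.5187, 0.0452, 0.1016]
tcp_rot: [179.5, -54.4, -101.1]
wrist_force: [0.4, -0.1, 0.1]
opening: 0.0767
(array([0.52186711, 0.05613379, 0.04475772]), [np.float64(3.0), np.float64(3.0)])
(array([ 0.52635605,  0.18041923, -0.02902018]), [np.float64(71.4), np.float64(71.4)])
```

View pics/p2.png

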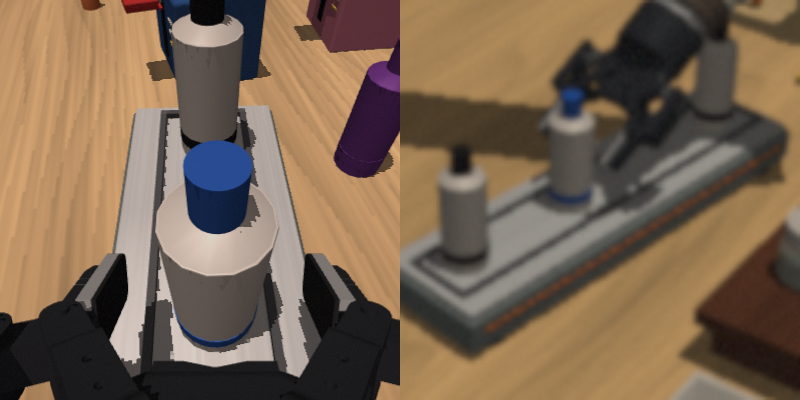

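The cartridge stands upright and released: cap at (217,165), fingers well clear on both sides, and both neighbours standing. I'll retreat along the tool axis, then go up.

```bash
python3 -m pendant '[[[0,0,-1.5,0,0,0,100],[0,0,-2.5,0,0,0,100],[0,0,-3,0,0,0,100],[2.5,0,-1.7,0,0,0,100],[3.2,0,-2.3,0,0,0,100]]]'
python3 -m pendant '[[[3.2,0,-2.3,0,0,0,100],[2.5,0,-1.8,0,-0.12,0,100],[0,0,0,0,-0.12,0,100],[0,0,0,0,-0.12,0,60],[0,0,0,0,-0.12,0,30]]]'
python3 -m pendant '[[[0,0,0,0,-0.12,0,0],[0,0,0,0,-0.12,0,0],[0,0,0,0,-0.12,0,0],[0,0,0,0,-0.11,0,0]]]'
python3 go.py '(0.54,-0.20,0.24)'
python3 - <<'E'
from h import *
bot.camera('scene');bot.camera('side')
for t in ['cartridge','neighbour_left','neighbour_right','lever_top','control']:
 for a in bot.mark_of('scene',t)[:3]:
  for b in bot.mark_of('side',t)[:3]:
   x,e=tri([ray('scene',a['uv']),ray('side',b['uv'])])
   if max(e)<9: print(t,x.round(3),e[0])
E
```

```text
time: 11.02
ee_pos: [0.5291, 0.101, 0.2081]
tcp_rot: [178.5, -54.8, -100.4]
wrist_force: [0.6, -0.1, 0.7]
opening: 0.0854
time: 11.43
ee_pos: [0.5332, 0.1063, 0.2786]
tcp_rot: [179.5, -26.4, -100.6]
wrist_force: [-0.0, -0.1, -0.3]
opening: 0.0638
time: 11.77
ee_pos: [0.5346, 0.1079, 0.2849]
tcp_rot: [-179.7, 1.7, -100.5]
wrist_force: [-0.2, 0.1, -0.1]
opening: 0.0121
q [ 10.6   4.9  16.1 100.2   1.5 -68.8]
axes [[-0.182, -0.983, -0.03], [-0.983, 0.183, -0.006], [0.011, 0.029, -1.0]]
delta tool cm [30.3  -6.13  3.6 ]
cartridge [0.521 0.055 0.054] 1.5
neighbour_left [0.562 0.275 0.054] 4.1
neighbour_right [ 0.5   -0.084  0.042] 0.4
neighbour_right [ 0.345 -0.086  0.007] 1.0
lever_top [ 0.538 -0.285  0.085] 4.1
lever_top [ 0.317 -0.333  0.099] 0.1
control [ 0.457 -0.283 -0.009] 1.8
control [ 0.243 -0.329  0.002] 0.5
```

```bash
python3 -m pendant '[[[3,-0.5,0.2,0,0,0,0],[4,-0.8,0.3,0,0,0,0],[4,-0.8,0.3,0,0,0,0],[4,-0.8,0.3,0,-0.03,0,0],[4,-0.8,0.3,0,0,-0.05,0]]]'
python3 -m pendant '[[[4,-0.7,0.3,0,0,-0.05,0],[4,-0.3,0.3,0,0,-0.05,0],[3,0,0.3,0,0,-0.05,0],[2,0,0.3,0,0,0,0],[0,0,0,0,0,0,0]]]'
python3 - <<'E'
from h import *
T=toolT(); im=bot.camera('wrist'); cv2.imwrite('pics/w4.png',im[:,:,::-1])
for m in bot.mark_of('wrist','lever_top'): print(np.round(m['uv']),round(m['confidence'],2),plane('wrist',m['uv'],.092,T).round(4))
for m in bot.mark_of('wrist','control'): print('ctl',np.round(m['uv']),round(m['confidence'],2),plane('wrist',m['uv'],0,T).round(4))
h=cv2.cvtColor(im,cv2.COLOR_RGB2HSV); red=((h[...,0]<6)|(h[...,0]>174))&(h[...,1]>170)&(h[...,2]>90)
n,l,s,ce=cv2.connectedComponentsWithStats(red.astype(np.uint8))
for i in range(1,n):
    if s[i,4]>300: print(s[i],plane('wrist',ce[i],.092,T).round(4),[plane('wrist',p,.092,T).round(3).tolist() for p in cv2.boxPoints(cv2.minAreaRect(np.argwhere(l==i)[:,::-1].astype(np.float32)))])
E
```

```text
time: 12.98
ee_pos: [0.5372, -0.0842, 0.2634]
tcp_rot: [-179.6, 3.2, -97.0]
wrist_force: [0.6, 0.4, 0.3]
opening: 0.0002
time: 13.4
ee_pos: [0.5374, -0.2266, 0.242]
tcp_rot: [-179.1, 3.0, -88.2]
wrist_force: [-0.9, 0.0, 0.0]
opening: 0.0002
[611.  43.] 0.95 [ 0.3156 -0.3384  0.092 ]
[324. 112.] 0.7 [ 0.5323 -0.2796  0.092 ]
[316. 368.] 0.17 [ 0.5296 -0.0051  0.092 ]
ctl [392.  94.] 0.61 [ 0.4597 -0.2916  0.    ]
ctl [610.  61.] 0.57 [ 0.2406 -0.3315  0.    ]
[ 577   10   63   80 3035] [ 0.316  -0.3378  0.092 ] [[0.337, -0.315, 0.092], [0.332, -0.367, 0.092], [0.297, -0.357, 0.092], [0.3, -0.304, 0.092]]
[ 299   79   48   66 2347] [ 0.5336 -0.2831  0.092 ] [[0.554, -0.303, 0.092], [0.519, -0.306, 0.092], [0.512, -0.254, 0.092], [0.549, -0.25, 0.092]]
```

View pics/w4.png

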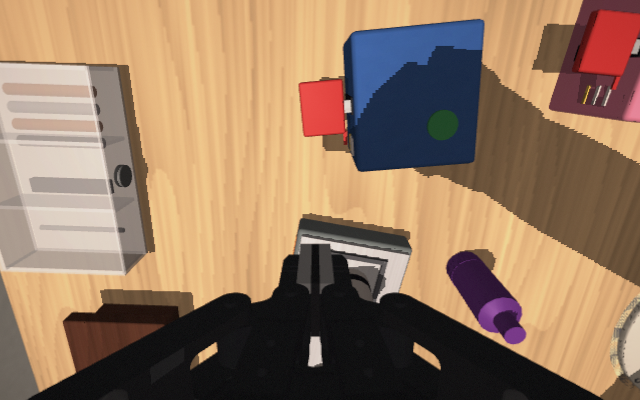

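The lever paddle is at (322,108), red, on the blue box's far face. The pink box's paddle at (610,45) is the decoy. The network mark, the colour blob and the triangulation agree on about (0.533, -0.281). I'll go above it.

```bash
python3 -m pendant '[[[2.5,0.1,2,0,-0.05,-0.05,0],[2.5,0.1,3,0,0,0,0],[0.4,0,3,0,0,0,0],[0,0,2,0,0,0,0],[0,0,0,0,0,0,0]]]'
python3 go.py '(0.535,-0.281,0.098)'
```

```text
time: 13.97
ee_pos: [0.5445, -0.2619, 0.1419]
tcp_rot: [-178.3, 5.8, -84.4]
wrist_force: [-0.4, 0.2, -0.1]
opening: 0.0003
q [ -28.4   13.3    9.4   87.9    5.7 -124. ]
axes [[0.097, -0.99, -0.101], [-0.995, -0.094, -0.03], [0.02, 0.103, -0.994]]
delta tool cm [2.24 1.25 4.15]
```

```bash
python3 -m pendant '[[[1.2,0.6,1.5,-0.03,0.1,0,0],[1.1,0.6,1.5,0,0,0,0],[0,0,0,0,0,0,0]]]'
python3 go.py '(0.535,-0.281,0.094)'
```

```text
time: 14.22
ee_pos: [0.5364, -0.281, 0.113]
tcp_rot: [-180.0, -0.2, -84.2]
wrist_force: [-0.9, 0.7, -0.0]
opening: 0.0
q [ -27.6   11.7    4.5   82.7   -0.2 -123.3]
axes [[0.1, -0.995, 0.004], [-0.995, -0.1, -0.0], [0.001, -0.004, -1.0]]
delta tool cm [-0.03  0.14  1.9 ]
```

```bash
python3 -m pendant '[[[0,0.1,1,0,0,0,0],[0,0,0.7,0,0,0,0],[0,0,0,0,0,0,0]]]'
python3 -m pendant '[[[0,0,0.4,0,0,0,0],[0,0,0.4,0,0,0,0],[0,0,0,0,0,0,0]]]'
python3 -m pendant '[[[0,0,0.4,0,0,0,0],[0,0,0.4,0,0,0,0],[0,0,0,0,0,0,0]]]'
```

```text
time: 14.47
ee_pos: [0.5377, -0.2786, 0.0997]
tcp_rot: [-179.7, -0.3, -84.1]
wrist_force: [-1.0, 0.4, -0.2]
opening: 0.0001
time: 14.72
ee_pos: [0.539, -0.2781, 0.093]
tcp_rot: [-179.5, -0.4, -84.0]
wrist_force: [-0.7, -0.2, -0.2]
opening: 0.0
time: 14.97
ee_pos: [0.5395, -0.2783, 0.0911]
tcp_rot: [-179.3, -0.5, -84.1]
wrist_force: [-5.9, 3.4, 11.3]
opening: -0.0001
```

```bash
python3 -m pendant '[[[0,0.1,0.6,0,0,0,0],[0,0.1,0.6,0,0,0,0]]]'
python3 -m pendant '[[[0,0,0.6,0,0,0,0],[0,0,0.6,0,0,0,0]]]'
```

```text
time: 15.13
ee_pos: [0.5393, -0.2784, 0.0839]
tcp_rot: [-178.9, -0.6, -84.0]
wrist_force: [1.9, 2.8, 6.4]
opening: 0.0001
time: 15.3
ee_pos: [0.5398, -0.2785, 0.0748]
tcp_rot: [-178.8, -0.6, -84.1]
wrist_force: [-5.2, 2.7, 9.2]
opening: -0.0001
```

```bash
python3 -m pendant '[[[0,0,0.5,0,0,0,0],[0,0,0.4,0,0,0,0]]]'
python3 -m pendant '[[[0,0,0.4,0,0,0,0],[0,0,0.4,0,0,0,0]]]'
```

```text
time: 15.47
ee_pos: [0.5398, -0.2785, 0.0677]
tcp_rot: [-178.7, -0.6, -84.1]
wrist_force: [-4.5, 3.0, 10.7]
opening: 0.0004
time: 15.63
ee_pos: [0.5398, -0.2785, 0.0627]
tcp_rot: [-178.6, -0.7, -84.1]
wrist_force: [-5.5, 3.9, 10.4]
opening: 0.0001
```

```bash
python3 -m pendant '[[[0,0,0.4,0,0,0,0],[0,0,0.3,0,0,0,0]]]'
python3 -m pendant '[[[0,0,0.15,0,0,0,0],[0,0,0.15,0,0,0,0]]]'
```

```text
time: 15.8
ee_pos: [0.5397, -0.2785, 0.0583]
tcp_rot: [-178.6, -0.7, -84.1]
wrist_force: [-5.0, 2.3, 10.3]
opening: -0.0002
time: 15.97
ee_pos: [0.5397, -0.2785, 0.0575]
tcp_rot: [-178.5, -0.7, -84.1]
wrist_force: [-5.0, 2.0, 9.9]
opening: -0.0
```

```bash
python3 -m pendant '[[[0,0,0.25,0,0,0,0],[0,0,0.2,0,0,0,0]]]'
python3 -m pendant '[[[0,0,0.15,0,0,0,0],[0,0,0.1,0,0,0,0],[0,0,0.1,0,0,0,0]]]'
```

```text
time: 16.13
ee_pos: [0.5398, -0.2785, 0.0559]
tcp_rot: [-178.4, -0.7, -84.2]
wrist_force: [-5.7, 3.8, 15.5]
opening: -0.0001
time: 16.38
ee_pos: [0.5397, -0.2785, 0.0567]
tcp_rot: [-178.3, -0.8, -84.2]
wrist_force: [-3.5, 2.6, 7.7]
opening: 0.0001
```

```bash
python3 -m pendant '[[[0,0,0.15,0,0,0,0],[0,0,0.12,0,0,0,0],[0,0,0.12,0,0,0,0],[0,0,0.12,0,0,0,0],[0,0,0.12,0,0,0,0]]]'
python3 - <<'E'
from h import *
for i in range(3):
    a=bot.camera('scene');b=bot.camera('side');o=bot.get_obs();print(o['time'],o['ee_pos'].round(4),o['wrist_force'].round(1))
im=bot.camera('wrist')
for t in ['cartridge','neighbour_left','neighbour_right']:
 for p in bot.mark_of('scene',t)[:2]:
  for q in bot.mark_of('side',t)[:2]:
   x,e=tri([ray('scene',p['uv']),ray('side',q['uv'])])
   if max(e)<9: print(t,x.round(3))
cv2.imwrite('pics/f.png',np.hstack([cv2.resize(a[140:300,190:400],(525,400),interpolation=2),im[0:400,230:505]])[:,:,::-1])
E
```

```text
time: 16.8
ee_pos: [0.5397, -0.2785, 0.0565]
tcp_rot: [-178.1, -0.8, -84.2]
wrist_force: [-4.4, 3.2, 8.8]
opening: -0.0002
16.9 [ 0.5397 -0.2785  0.0565] [-3.7  3.   8.7]
17.0 [ 0.5397 -0.2785  0.0565] [-4.4  2.5  9.2]
17.1 [ 0.5398 -0.2786  0.0565] [-4.6  2.1  9.2]
cartridge [0.52  0.055 0.05 ]
neighbour_left [0.552 0.258 0.052]
neighbour_right [ 0.496 -0.088  0.056]
```

View pics/f.png

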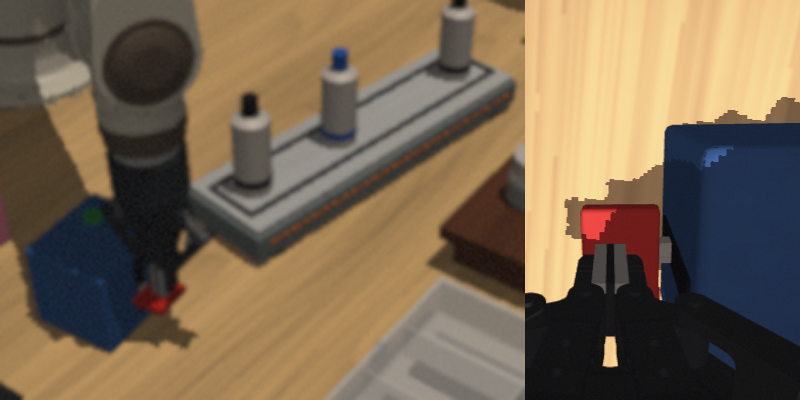

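All three cartridges stand upright in the lane: blue cap at (340,60), black caps at (250,105) and (457,5). The fingertips sit on the lowered red paddle at (615,245). The reading is steady at about 35.5 mm pressed and 9 N, so I'll hand in.

```bash
python3 -c "
from h import *
print(bot.job_done()); o=bot.get_obs(); print(o['time'],o['ee_pos'].round(4),o['wrist_force'].round(1))"
```

```text
the job is handed in; nothing more can be done
None
the job is handed in; nothing more can be done
```

The blue-capped cartridge is standing in the lane between its neighbours, released. I handed the job in at about 17 s with the fingertips holding the lever at its third click. The job gives no verdict back, so these are my own last checks:

- **Cartridge:** I gripped it with the hand leaned 35°, turned it 90°, lowered it to floor contact, let go and backed out. The last triangulation puts its foot at (0.520, 0.055, 0.050), about 1 mm from the lane's centre line and some 30 mm towards -y of the tray's middle. The picture shows it upright and clear of both neighbours.
- **Neighbours:** both look upright in the last picture and I saw no contact. The network marks for neighbour_left scattered by up to about 19 mm between readings, more than the 15 mm limit. They are too noisy to prove the limit by numbers alone.
- **Lever:** the TCP held steady at z 0.0565, against 0.092 at rest, so the lever is about 35.5 mm down. The upward force was about 9 N for the 0.3 s I watched. On the way in, the force rose to 15.5 N near 36 mm and stayed below the 20 N needed to pass the third click.
- **Off as planned:** while closing on the cartridge, the swinging fingertips lifted the hand about 8 mm, probably off the deck or lip. The first touchdown showed a brief 24 N wrist force. The press point sat about 6 mm off the paddle's middle, away from the box. None of these had any visible effect.

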